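# Swap the warming plates over at the rocker switches

## Task

Two identical warming plates stand on the kitchen counter: the one with the lidded pot on it is off, and the empty one was left on. Press their rocker switches over so that the plate under the pot is on and the empty one is off; a plate is on when the end of its rocker nearest the round hot plate is down. Leave the pot standing where it is.

Things in the scene. Friction and masses are not known exactly. Their poses are not given: they have to be found in the camera images.
- warmer_pot: The fixed warming plate under the pot: white metal box, x -60 to 275, y -100 to 100, 50 mm high. Origin on the counter straight below its rocker's pivot; x points from the switch to the round hot plate (170 mm across, top at 56 mm, centre x = 175), z up. The grey rocker, 64 long (x) by 44 mm wide (y) in a black frame 84 x 60 mm, top at 56 mm, rocks about y at x = 0, 60 mm above the counter.
- rocker_pot (a joint): Rocker of that plate, rad: -0.25 off (end nearest the hot plate, +x, stands up) to 0.25 on (that end down). Starts off. Two halves in a shallow V: the down half lies level, top 66 mm above the counter; the other's tip is up at 81 mm, about 27 mm from the pivot. Some 4 N near the raised tip pushes it down; past 0 (tip at 74 mm) it snaps over by its spring and stays.
- warmer_bare: The empty warming plate, fixed, the same make: sizes, origin and axes as warmer_pot, with the same rocker switch.
- rocker_bare (a joint): Rocker of the empty plate, rad, same meaning, sizes and behaviour as rocker_pot. Starts on (about 0.25): its end away from the hot plate, at -x, stands up.
- pot: Lidded steel pot standing loose on the hot plate of warmer_pot: 136 mm across the lid, 50 mm high (66 mm with the lid's knob), two side handles reaching 83 mm from its centre, about 0.8 kg. Origin: centre of its underside; z up.
Not all that is in view belongs to the job. Of the things shaped like the pot, the steel one is meant.

How it is judged:
At the end, for the whole second after the job is handed in: The rocker of the plate under the pot is on (above 0.17 rad) and that of the empty plate is off (below -0.17 rad); the pot stands upright (within 0.1 rad), at rest, within 20 mm of where it was (value of joint rocker_pot above 0.17 rad and value of joint rocker_bare below -0.17 rad and distance of pot from where it was at the start of the episode below 0.02 m and angle between pot's own z axis and vertical below 0.1 rad and linear speed of pot below 0.02 m/s); the robot touches nothing.
It fails at once if the pot is pushed away more than 30 mm or tipped (distance of pot from where it was at the start of the episode above 0.03 m or angle between pot's own z axis and vertical above 0.2 rad).
It also fails if it takes over 35 s, if anything falls off the work surface, if the arm or the gripper's body presses on something with over 40 N, if the wrist force passes 120 N, or if a joint passes its speed limit or range.

## Robot

A 6-joint arm with a two-finger parallel gripper is mounted at the origin on the work surface. World frame = base frame: x ahead of the robot, y to its left, z up, the work surface at z = 0. Lengths are in m, angles in rad, forces in N, time in s.
With the tool pointing down it reaches from about 0.35 to 0.975 m from the base axis. Payload 7.1 kg.
Tool frame: the origin (TCP) lies at the very end of the fingers, on their centre line; the grasp point (between the pads) lies 19 mm behind it; z points along the fingers, y is the direction in which the jaws open and shut (so a half turn about z gives the same grasp; the last joint's range is limited). The gripper opens to 88 mm and grips with 3 to 60 N. Pads are 20 mm wide; open, the fingers measure 115 mm over their backs; the gripper's body (75 mm by 178 mm) begins 61 mm behind the grasp point.
Start: joints at [1.317, 0.423, 1.63, -0, 1.089, -0.019], TCP at [0.145, 0.608, 0.223] pointing down, gripper open.
Joint ranges: [-3, 3], [-0.9, 2.11], [0.09, 2.58], [-1.31, 4.45], [0.11, 2.69], [-2.54, 2.54]. Speed limits (rad/s): [2.39, 2.39, 3.01, 3.14, 3.14, 3.14].

## Interface

Orientations are given as a rotation vector (axis times angle).
In Python, from workcell import ctrl gives the robot as it stands. The module is installed in compiled form; this text tells all that it offers.
- The arm moves only by the tool apply_moves, never from a script. Its argument "increments" is a list of rows, each a list of 3 entries, a list of its own where there are three numbers: the gripper command: -1 is fully open, 1 is shut, values between are in proportion, then the shift along the tool's x, y, z in m, then the turn about the tool's z in rad. A call has exactly 5 rows; each row is the pose to reach, as a shift and turn from the pose measured when the call began, along the tool's axes at that moment; what a row does not reach only later rows make up. A row lasts 1/10 s, in which the tool goes at most 50 mm and 8.59 degrees, less where a joint would pass 70% of its speed; a pose out of reach is approached as far as the arm can. A call with a gripper value outside its range is refused whole. The fingers move at their own pace and stop on an object; "squeeze" is the grip in N (left out, the last holds). Time passes only in rows, so rows that repeat a pose let the fingers close, or fill a call up. It gives the time, the measured TCP pose, the force and the opening at its end, in the units of the state.
- ctrl.read_state(): the state, without advancing time (a new reading comes with each control period).
- ctrl.snapshot(name): name is "scene" or "side" or "wrist"; returns a dict with "color" (400x640x3 uint8, red, green, blue), "intrinsics" (3x3 intrinsics, pixels), "rvec" (rotation vector, rad) and "tvec" (3), from world to camera coordinates, as OpenCV has them. Camera axes: x right, y down, z forward; pixel columns grow to the right and rows downward; lengths in m; the calibration is good to about 2 mm. A picture is of the moment at which its call begins. There is no depth.
- ctrl.sign_off(): hands the job in, once; it reports no verdict.
The state is a dict: "time_s": time; "joint_pos": joint angles; "qvel": joint speeds; "effort": joint torques, N m; "eef_pos": TCP position; "tcp_rot": TCP orientation; "force": force on the tool from outside, world axes, zero at the start; "ft_torque": the same for the moment, N m; "width": finger opening in m.
Only numpy, scipy, OpenCV 4.12 (cv2) and the standard library are available. Lean on these libraries where they do the work, as an engineer would, in place of code of your own. Each camera call takes 0.05 s, during which the arm holds its last target. There are 200 camera calls.

## Working session

There is one attempt and no reset: what is moved stays moved. The work goes in short steps, Python scripts to look and compute and a tool call to move; the robot and the scene stay as the last step left them, time stands still between calls to the robot, and variables do not carry over. Pictures are saved under pics/ and viewed, about 8 in all and at most 12, crops included, and the job is handed in when it is done.

Besides the shell and the picture viewer there is one more tool, called after ">>>" as a command line: name --argument value ..., lists and objects as JSON in quotes. apply_moves: Moves the arm, as the interface text tells. Its arguments: {"type":"object","properties":{"increments":{"type":"array"},"squeeze":{"type":"number"}},"required":["increments"]}

```bash
mkdir -p pics
cat > h.py <<'E'
import numpy as np, cv2, json
from workcell import ctrl
def snap(n,f):
    s=ctrl.snapshot(n); cv2.imwrite(f'pics/{f}.png',s['color'][:,:,::-1])
    np.savez(f'pics/{f}.npz',K=s['intrinsics'],r=s['rvec'],t=s['tvec']); return s
def ray(f,uv,z):
    d=np.load(f'pics/{f}.npz'); R=cv2.Rodrigues(d['r'].reshape(3,1))[0]; t=d['t'].reshape(3)
    c=-R.T@t; v=R.T@np.linalg.inv(d['K'])@np.array([*uv,1.]); return c+v*(z-c[2])/v[2]
def proj(f,P):
    d=np.load(f'pics/{f}.npz'); return cv2.projectPoints(np.array(P,float).reshape(-1,1,3),d['r'],d['t'],d['K'],None)[0][:,0]
E
python3 - <<'E'
from h import *
for n in ('scene','side'): snap(n,n+'0')
s=ctrl.read_state(); print(s)
E
```

```text
{'time_s': 0.1, 'joint_pos': array([ 1.31700494e+00,  4.23745213e-01,  1.63063492e+00,  1.12933521e-06,
        1.08857739e+00, -1.89923683e-02]), 'qvel': array([ 8.90760514e-04,  2.38037079e-04, -1.39079908e-03, -8.27484374e-04,
        1.57531175e-05, -1.33335628e-03]), 'effort': array([ 1.05482006e-03, -5.45612347e+01, -2.74324286e+01,  6.46108948e-02,
        1.88097346e-02, -3.14135457e-05]), 'eef_pos': array([0.1452465 , 0.60736343, 0.22198303]), 'tcp_rot': array([-3.67953685e-01, -3.11978168e+00,  2.12367357e-03]), 'force': array([ 0.21476965, -0.46200015, -0.05123098]), 'ft_torque': array([-0.03046488,  0.0709438 , -0.0167157 ]), 'width': 0.08779717293158798}
```

View pics/scene0.png

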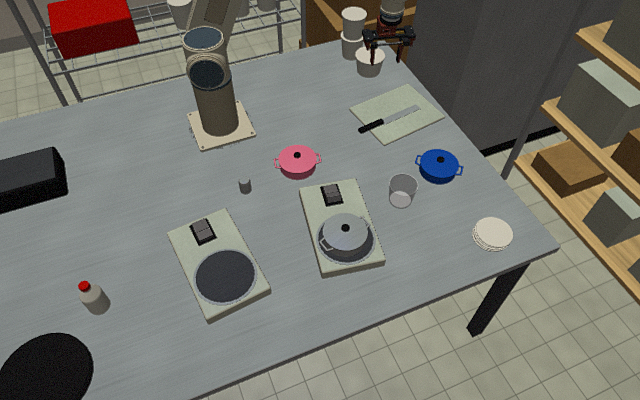

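View pics/side0.png

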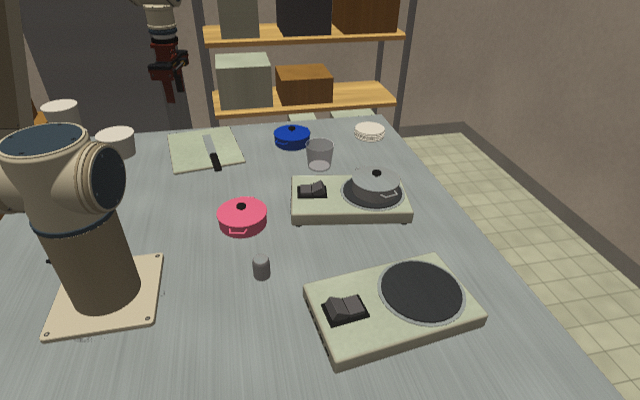

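Scene view: the steel pot is on the right plate (rocker about (332,194)), and the bare plate is on the left (rocker about (203,231)). I'll enlarge both plates.

Run:
```python
import cv2
a=cv2.imread('pics/scene0.png')[170:330,160:400]
cv2.imwrite('pics/c1.png',cv2.resize(a,None,fx=3.3333,fy=3.3333,interpolation=cv2.INTER_CUBIC))
b=cv2.imread('pics/side0.png')[165:375,280:500]
cv2.imwrite('pics/c2.png',cv2.resize(b,None,fx=2.8,fy=2.8,interpolation=cv2.INTER_CUBIC))
```

```text
(no output)
```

View pics/c1.png

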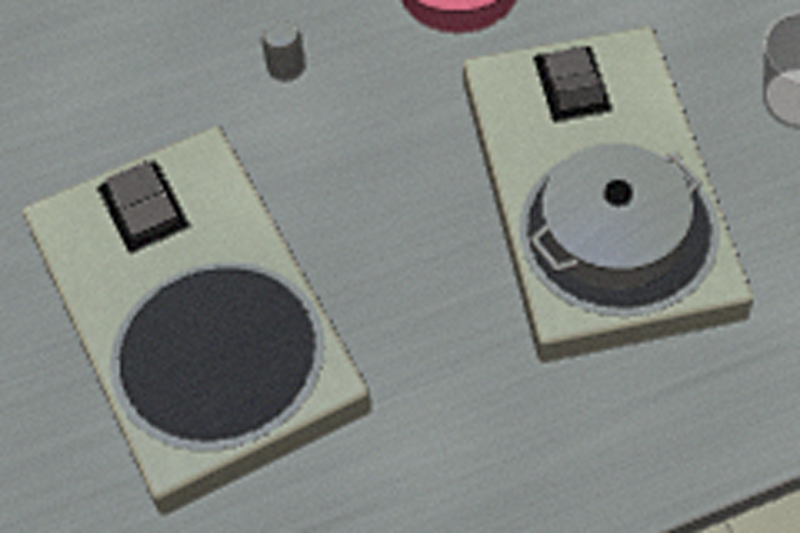

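View pics/c2.png

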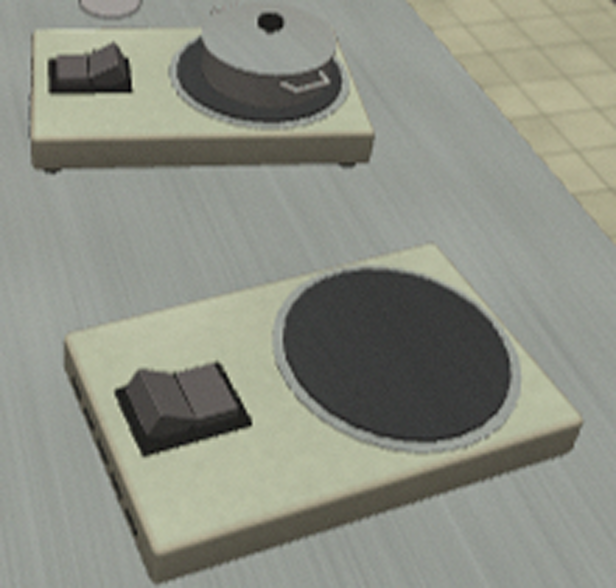

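The crops show all the box-top corners, with the bare plate's raised end away from its hot plate and the pot plate's raised end next to the pot, as described. Next I'll fit each plate's pose from its corners in both views.

```bash
cat > fit.py <<'E'
from h import *
from scipy.optimize import least_squares
c1=lambda u,v:(160+u*.3-.35,170+v*.3-.35); c2=lambda u,v:(280+u/2.8-.3,165+v/2.8-.3)
A,B,C,D=(-60,-100),(-60,100),(275,100),(275,-100)
obs={'bare':[('scene0',A,c1(24,211)),('scene0',B,c1(220,127)),('scene0',C,c1(370,397)),('scene0',D,c1(160,497)),
 ('side0',B,c2(65,345)),('side0',C,c2(435,245)),('side0',D,c2(580,425)),('side0',A,c2(152,552))],
'pot':[('scene0',A,c1(464,65)),('scene0',B,c1(655,30)),('scene0',C,c1(750,303)),('scene0',D,c1(543,347)),
 ('side0',B,c2(34,30)),('side0',A,c2(32,140)),('side0',D,c2(373,137))]}
def W(p,x,y,z): c,s=np.cos(p[2]),np.sin(p[2]); return [p[0]+c*x-s*y,p[1]+s*x+c*y,z]
for k,o in obs.items():
    f=lambda p:np.ravel([ray(g,uv,.05)[:2]-W(p,q[0]/1e3,q[1]/1e3,.05)[:2] for g,q,uv in o])
    r=least_squares(f,[.6,0,0],x_scale=.1); print(k,r.x.round(4),'res mm',(r.fun*1e3).round(1).tolist())
    for x,z in ((.027,None),(-.027,None)): print('  tip',x,np.round(W(r.x,x,0,.08)[:2],4))
    q=[W(r.x,x,y,.056) for x in(-.042,.042) for y in(-.03,.03)]
    print('  frame px',[(tuple(((a-[160,170])/.3).round(0)),tuple(((b-[280,165])*2.8).round(0))) for a,b in zip(proj('scene0',q),proj('side0',q))])
E
python3 fit.py
python3 - <<'E'
from h import *
uv=[(160+618*.3,170+192*.3)]; print('knob scene',ray('scene0',uv[0],.056+.064)); print('knob side',ray('side0',(280+270/2.8,165+21/2.8),.056+.064))
E
```

```text
bare [ 0.4954 -0.1913  0.1195] res mm [7.6, 7.3, 7.2, 4.1, 4.3, 1.4, -0.4, 10.2, -0.7, -14.5, -4.8, -7.3, -10.8, -3.4, -2.3, 2.2]
  tip 0.027 [ 0.5222 -0.188 ]
  tip -0.027 [ 0.4686 -0.1945]
  frame px [((np.float64(90.0), np.float64(186.0)), (np.float64(143.0), np.float64(453.0))), ((np.float64(151.0), np.float64(160.0)), (np.float64(114.0), np.float64(387.0))), ((np.float64(123.0), np.float64(252.0)), (np.float64(254.0), np.float64(421.0))), ((np.float64(185.0), np.float64(225.0)), (np.float64(220.0), np.float64(359.0)))]
pot [ 0.518   0.2362 -0.1728] res mm [8.4, 3.5, 6.2, 3.0, -1.5, 0.1, 2.0, 8.2, -2.5, -6.4, -1.9, -3.5, -10.7, -4.9]
  tip 0.027 [0.5446 0.2315]
  tip -0.027 [0.4914 0.2408]
  frame px [((np.float64(529.0), np.float64(57.0)), (np.float64(51.0), np.float64(89.0))), ((np.float64(587.0), np.float64(47.0)), (np.float64(51.0), np.float64(56.0))), ((np.float64(548.0), np.float64(122.0)), (np.float64(135.0), np.float64(88.0))), ((np.float64(608.0), np.float64(111.0)), (np.float64(131.0), np.float64(55.0)))]
knob scene [0.6931035 0.2059005 0.12     ]
knob side [0.68946093 0.19774657 0.12      ]
```

```bash
cat > go.py <<'E'
import sys
from h import *
from scipy.spatial.transform import Rotation as Ro
# go.py x y z plateyaw -> shift in tool axes, turn
x,y,z,w=map(float,sys.argv[1:]); s=ctrl.read_state(); R=Ro.from_rotvec(s['tcp_rot']).as_matrix()
Y=R[:,1]; a=np.arctan2(Y[1],Y[0]); d=(w+np.pi/2-a+np.pi/2)%np.pi-np.pi/2
print('shift',(R.T@(np.array([x,y,z])-s['eef_pos'])).round(4),'turn',round(-d,3),'t',s['time_s'],'tcp',s['eef_pos'].round(4),'R',R.round(2).tolist(),s['joint_pos'].round(2),'F',s['force'].round(1))
E
cat >> fit.py <<'E'
print('--frame')
fr={'bare':([(100,186),(152,160),(132,252),(188,227)],[(143,455),(115,390),(250,425),(222,362)]),
'pot':([(535,55),(588,46),(555,122),(610,112)],[(49,92),(50,57),(131,92),(128,57)])}
for k,(a,b) in fr.items():
    print(k,np.mean([ray('scene0',c1(*u),.056) for u in a],0).round(4),np.mean([ray('side0',c2(*u),.056) for u in b],0).round(4))
E
python3 fit.py | sed -n '/--frame/,$p'; python3 go.py .548 .233 .16 -.173
```

```text
--frame
bare [ 0.4965 -0.1871  0.056 ] [ 0.494  -0.1931  0.056 ]
pot [0.5172 0.2397 0.056 ] [0.514  0.2343 0.056 ]
shift [-0.4788 -0.2703  0.0623] turn -0.062 t 0.1 tcp [0.1452 0.6074 0.222 ] R [[-0.97, 0.23, -0.0], [0.23, 0.97, -0.0], [0.0, -0.0, -1.0]] [ 1.32  0.42  1.63  0.    1.09 -0.02] F [ 0.2 -0.5 -0.1]
```

>>> apply_moves --increments '[[1, [-0.043, -0.025, 0], -0.02], [1, [-0.085, -0.048, 0], -0.04], [1, [-0.128, -0.072, 0], -0.06], [1, [-0.17, -0.096, 0], -0.06], [1, [-0.213, -0.12, 0], -0.06]]' --squeeze 20

```text
time_s: 0.6
eef_pos: [0.3254, 0.4395, 0.2219]
tcp_rot: [-0.273, -3.129, 0.003]
force: [0.4, -1.1, -0.0]
width: 0.0513
```

```bash
python3 go.py .548 .233 .16 -.173
```

```text
shift [-0.2551 -0.1647  0.0621] turn -0.001 t 0.6 tcp [0.3254 0.4395 0.2219] R [[-0.98, 0.17, -0.0], [0.17, 0.98, -0.0], [0.0, -0.0, -1.0]] [ 0.91  0.31  1.8  -0.    1.03 -0.48] F [ 0.4 -1.1 -0. ]
```

>>> apply_moves --increments '[[1, [-0.042, -0.027, 0], 0], [1, [-0.084, -0.054, 0], 0], [1, [-0.126, -0.081, 0], 0], [1, [-0.168, -0.108, 0], 0], [1, [-0.21, -0.135, 0], 0]]'

```text
time_s: 1.1
eef_pos: [0.5088, 0.2693, 0.2219]
tcp_rot: [-0.274, -3.129, 0.003]
force: [-1.2, -0.1, -0.1]
width: 0.0112
```

>>> apply_moves --increments '[[1, [-0.04, -0.03, 0], 0], [1, [-0.06, -0.04, 0], 0], [1, [-0.06, -0.04, 0.02], 0], [1, [-0.06, -0.04, 0.04], 0], [1, [-0.06, -0.04, 0.06], 0]]'

```text
time_s: 1.6
eef_pos: [0.561, 0.2188, 0.161]
tcp_rot: [-0.275, -3.128, 0.003]
force: [-0.2, -0.2, -0.8]
width: 0.0005
```

```bash
python3 go.py .546 .232 .105 -.173
```

```text
shift [0.017  0.0105 0.056 ] turn -0.002 t 1.6 tcp [0.561  0.2188 0.161 ] R [[-0.98, 0.17, -0.0], [0.17, 0.98, -0.0], [0.0, -0.0, -1.0]] [ 0.35  0.47  1.72 -0.    0.95 -1.04] F [-0.2 -0.2 -0.8]
```

>>> apply_moves --increments '[[1, [0.009, 0.005, 0], 0], [1, [0.017, 0.01, 0.01], 0], [1, [0.017, 0.01, 0.03], 0], [1, [0.017, 0.01, 0.056], 0], [1, [0.017, 0.01, 0.056], 0]]'

```text
time_s: 2.1
eef_pos: [0.5435, 0.2316, 0.1028]
tcp_rot: [-0.273, -3.124, 0.006]
force: [0.2, -0.1, 0.5]
width: 0.0005
```

```bash
python3 go.py .546 .232 .068 -.173
python3 - <<'E'
from h import *
snap('side','side1');snap('scene','scene1')
a=cv2.imread('pics/side1.png')[130:250,270:440];b=cv2.imread('pics/scene1.png')[160:280,280:400]
r=lambda i,f:cv2.resize(i,None,fx=f,fy=f,interpolation=cv2.INTER_CUBIC)
cv2.imwrite('pics/c3.png',np.hstack([r(a,2.7),r(b,2.7)]))
E
```

```text
shift [-0.0026  0.001   0.0348] turn -0.001 t 2.1 tcp [0.5435 0.2316 0.1028] R [[-0.98, 0.17, -0.01], [0.17, 0.98, -0.0], [0.0, -0.0, -1.0]] [ 0.38  0.53  1.78 -0.    0.84 -1.01] F [ 0.2 -0.1  0.5]
```

View pics/c3.png

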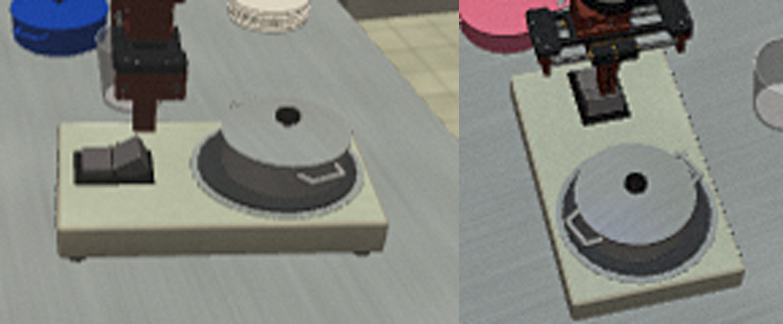

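The side view shows the closed fingertip at (143,130) over the raised tip at (130,140). The scene view shows it centred on the rocker's hot-plate half, with the pot clear. I'll press now.

>>> apply_moves --increments '[[1, [0, 0.001, 0.015], 0], [1, [0, 0.001, 0.025], 0], [1, [0, 0.001, 0.03], 0], [1, [0, 0.001, 0.034], 0], [1, [0, 0.001, 0.034], 0]]'

```text
time_s: 2.7
eef_pos: [0.545, 0.2328, 0.0706]
tcp_rot: [-0.274, -3.126, 0.004]
force: [-0.3, -0.5, -1.0]
width: 0.0006
```

>>> apply_moves --increments '[[1, [0, 0, 0.003], 0], [1, [0, 0, 0.003], 0], [1, [0, 0, -0.03], 0], [1, [0, 0, -0.07], 0], [1, [0, 0, -0.1], 0]]'

```text
time_s: 3.2
eef_pos: [0.5454, 0.2331, 0.1724]
tcp_rot: [-0.274, -3.127, 0.004]
force: [1.0, 0.5, -0.2]
width: 0.0006
```

```bash
python3 go.py .468 -.194 .16 .12
python3 - <<'E'
from h import *
snap('side','side2');snap('scene','scene2')
a=cv2.imread('pics/side2.png')[130:250,270:440];b=cv2.imread('pics/scene2.png')[160:280,280:400]
r=lambda i,f:cv2.resize(i,None,fx=f,fy=f,interpolation=cv2.INTER_CUBIC)
cv2.imwrite('pics/c4.png',np.hstack([r(a,2.7),r(b,2.7)]))
E
```

```text
shift [ 0.0019 -0.434   0.0136] turn -0.295 t 3.2 tcp [0.5454 0.2331 0.1724] R [[-0.98, 0.17, -0.0], [0.17, 0.98, -0.0], [0.0, -0.0, -1.0]] [ 0.38  0.44  1.74 -0.    0.97 -1.01] F [ 1.   0.5 -0.2]
```

View pics/c4.png

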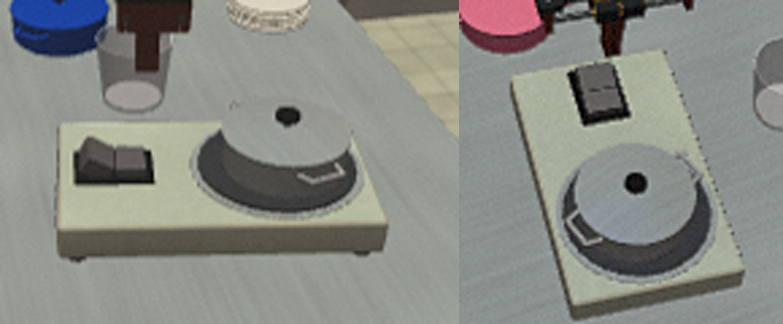

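The pot plate's rocker has flipped: its raised end is now at (88,143), away from the pot, and the pot hasn't moved. I'll go to the bare plate.

>>> apply_moves --increments '[[1, [0, -0.045, 0], -0.06], [1, [0, -0.09, 0], -0.12], [1, [0.001, -0.135, 0], -0.18], [1, [0.001, -0.18, 0], -0.24], [1, [0.001, -0.225, 0], -0.295]]'

```text
time_s: 3.8
eef_pos: [0.5063, 0.0112, 0.174]
tcp_rot: [-0.193, 3.133, 0.0]
force: [1.0, 0.2, -0.2]
width: 0.0006
```

```bash
python3 go.py .468 -.194 .16 .12
```

```text
shift [ 0.0632 -0.1989  0.0139] turn 0.003 t 3.8 tcp [0.5063 0.0112 0.174 ] R [[-0.99, -0.12, 0.0], [-0.12, 0.99, 0.0], [-0.0, 0.0, -1.0]] [-0.    0.32  1.93  0.    0.89 -1.7 ] F [ 1.   0.2 -0.2]
```

>>> apply_moves --increments '[[1, [0.014, -0.045, 0], 0], [1, [0.028, -0.09, 0], 0], [1, [0.043, -0.135, 0], 0], [1, [0.057, -0.18, 0], 0], [1, [0.063, -0.199, 0.01], 0]]'

```text
time_s: 4.3
eef_pos: [0.4677, -0.1974, 0.1639]
tcp_rot: [-0.189, 3.132, -0.001]
force: [-0.2, 0.5, -0.1]
width: 0.0005
```

```bash
python3 go.py .468 -.194 .105 .12
```

```text
shift [-0.0005  0.0034  0.0589] turn 0.0 t 4.3 tcp [ 0.4677 -0.1974  0.1639] R [[-0.99, -0.12, 0.0], [-0.12, 0.99, -0.0], [-0.0, -0.0, -1.0]] [-0.42  0.33  1.93  0.    0.87 -2.12] F [-0.2  0.5 -0.1]
```

>>> apply_moves --increments '[[1, [0, 0.003, 0.02], 0], [1, [0, 0.003, 0.04], 0], [1, [0, 0.003, 0.06], 0], [1, [0, 0.003, 0.06], 0], [1, [0, 0.003, 0.06], 0]]'

```text
time_s: 4.8
eef_pos: [0.4669, -0.1941, 0.1034]
tcp_rot: [-0.189, 3.134, 0.0]
force: [-0.7, 0.5, 0.5]
width: 0.0004
```

```bash
python3 go.py .468 -.194 .068 .12
python3 - <<'E'
from h import *
snap('side','side3');snap('scene','scene3')
a=cv2.imread('pics/side3.png')[240:360,290:460];b=cv2.imread('pics/scene3.png')[180:300,160:280]
r=lambda i,f:cv2.resize(i,None,fx=f,fy=f,interpolation=cv2.INTER_CUBIC)
cv2.imwrite('pics/c5.png',np.hstack([r(a,2.7),r(b,2.7)]))
E
```

```text
shift [-0.001  -0.      0.0354] turn 0.0 t 4.8 tcp [ 0.4669 -0.1941  0.1034] R [[-0.99, -0.12, 0.0], [-0.12, 0.99, 0.0], [-0.0, -0.0, -1.0]] [-0.42  0.43  1.97  0.    0.74 -2.11] F [-0.7  0.5  0.5]
```

View pics/c5.png

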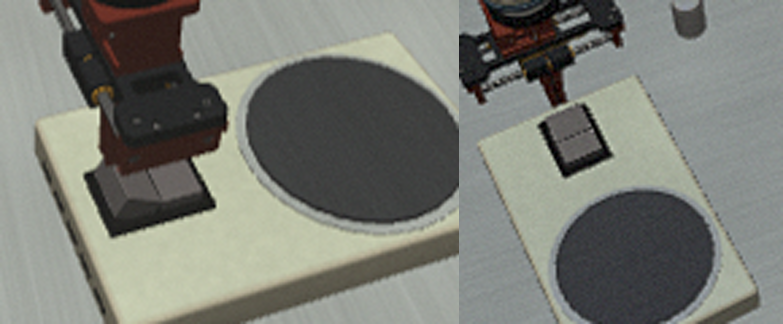

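The fingertip (scene crop (560,105)) is lined up with the raised far end of the rocker and about 22 mm above it. I'll press.

>>> apply_moves --increments '[[1, [-0.001, 0, 0.015], 0], [1, [-0.001, 0, 0.025], 0], [1, [-0.001, 0, 0.03], 0], [1, [-0.001, 0, 0.035], 0], [1, [-0.001, 0, 0.036], 0]]'

```text
time_s: 5.4
eef_pos: [0.4691, -0.1943, 0.0683]
tcp_rot: [-0.189, 3.132, -0.002]
force: [1.2, -0.2, 1.1]
width: 0.0004
```

>>> apply_moves --increments '[[1, [0, 0, 0.002], 0], [1, [0, 0, 0.002], 0], [1, [0, 0, -0.03], 0], [1, [0, 0, -0.07], 0], [1, [0, 0, -0.1], 0]]'

```text
time_s: 5.9
eef_pos: [0.4691, -0.1943, 0.1702]
tcp_rot: [-0.189, 3.131, -0.002]
force: [0.5, 0.1, 0.2]
width: 0.0004
```

>>> apply_moves --increments '[[1, [0.04, 0, -0.02], 0], [1, [0.06, 0, -0.03], 0], [1, [0.06, 0, -0.03], 0], [1, [0.06, 0, -0.03], 0], [1, [0.06, 0, -0.03], 0]]'

```text
time_s: 6.4
eef_pos: [0.4101, -0.2016, 0.1996]
tcp_rot: [-0.189, 3.131, -0.002]
force: [0.7, -0.1, 0.6]
width: 0.0005
```

Run:
```python
from h import *
snap('side','side4');snap('scene','scene4')
a=cv2.imread('pics/side4.png')[150:360,280:490];b=cv2.imread('pics/scene4.png')[170:330,160:390]
r=lambda i,f:cv2.resize(i,None,fx=f,fy=f,interpolation=cv2.INTER_CUBIC)
x,y=r(a,1.8),r(b,1.8); y=cv2.copyMakeBorder(y,0,x.shape[0]-y.shape[0],0,0,0)
cv2.imwrite('pics/c6.png',np.hstack([x,y]))
```

```text
(no output)
```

View pics/c6.png

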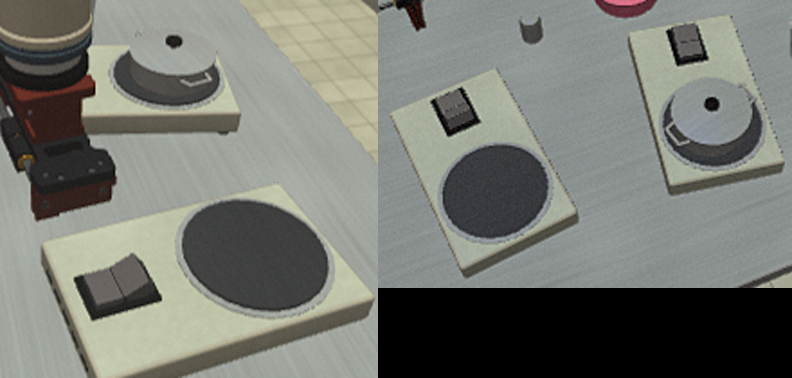

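The bare rocker's end nearest the hot plate is now up (side crop (138,262)), so that plate is off. The pot plate's rocker is still on, the pot is unmoved, and the arm is clear.

```bash
python3 -c "
from workcell import ctrl
print(ctrl.sign_off())"
```

```text
the job is handed in; nothing more can be done
None
```

Both switches are over and the job is handed in: the plate under the pot is on and the empty one is off. I pressed each rocker's raised tip down with the closed fingertips, then backed the arm away.

- **Rockers:** the last pictures show the pot plate's hot-plate end down and the empty plate's hot-plate end up. I judged this by eye, since the joint angles can't be read.
- **Pot and arm:** the pot looks unmoved and upright, and the arm is clear of everything. The job finished at about 6.5 s of the 35 s allowed, and the force readings, taken only at the end of each call, never passed about 1.5 N.
- **Disagreement:** the two cameras differed by about 6 mm on where the rockers were, and by up to about 15 mm at the plate corners. I aimed close to their average, and both presses worked first time.

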